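# Put the spanners back in the rack by size

## Robot

A 6-joint arm with a two-finger parallel gripper is mounted at the origin on a cart in front of the work surface, level with it; the furniture and walls round the work are solid. World frame = base frame: x ahead of the robot, y to its left, z up, the work surface at z = 0. Lengths are in mm, angles in degrees, forces in N, time in s.
With the tool pointing down it reaches from about 300 to 850 mm from the base axis. Payload 4.2 kg.
Tool frame: the origin (TCP) lies on the centre line of the jaws, within the pads' length; the fingertips stand 14 mm ahead of it and the grasp point (between the pads) lies 5 mm behind it; z points along the fingers, y is the line along which they close (so a half turn about z gives the same grasp; the last joint's range is limited). The gripper opens to 91 mm and grips with 3 to 60 N. Pads are 32 mm wide; open, the fingers measure 118 mm over their backs; the gripper's body (76 mm by 178 mm) begins 60 mm behind the grasp point.
Start: joints at [65.718, 18.312, 89.639, -0, 72.044, -1.146], TCP at [225.931, 528.773, 192.876] pointing down, gripper open.
Joint ranges: [-177.97, 177.97], [-48.28, 115.42], [12.27, 149.76], [-77.06, 257.06], [2.81, 150.46], [-146.56, 146.56]. Speed limits (degrees/s): [147.25, 147.25, 180, 180, 180, 180].

## Interface

Orientations are given as [roll, pitch, yaw] about the fixed x, y, z axes, in that order (R = Rz(yaw) Ry(pitch) Rx(roll)).
In Python, from workcell import env gives the robot as it stands.
- The arm moves only by the tool arm_command, never from a script. Its argument "motion" is a list of rows, each an object with "offset": the shift along the tool's x, y, z in m, a list of three; "spin": the turn about the tool's z in rad. In form: [{"offset": [tx, ty, tz], "spin": spin}, ...]. A call has 1 to 5 rows; each row shifts and turns the commanded pose from where the row before left it, along the tool's axes as they then stand; what a row does not reach is not made up. A row lasts 1/8 s, in which the tool goes at most 62.5 mm and 10.7 degrees, less where a joint would pass 70% of its speed; a pose out of reach is approached as far as the arm can. A call with a gripper value outside its range is refused whole. "jaw" is the finger opening in m, from 0 to 0.0912, set as the call begins (left out, the last holds). The fingers move at their own pace and stop on an object; "newtons" is the grip in N (left out, the last holds). Time passes only in rows, so rows that do not move let the fingers close. It gives the time, the measured TCP pose, the force, the opening and the grip force at its end, in the units of the state.
- env.state(): the state, without advancing time (a new reading comes with each control period).
- env.grab_frame(name): name is "side" or "top" or "wrist"; returns (picture, depth): 400x640x3 uint8, blue, green, red; 400x640 float32, mm along the optical axis (not along the pixel's ray), 0 where there is no reading.
- env.camera_model(name): a dict with "fx", "fy", "cx", "cy" (pixels), "eye" and "rotation" of the camera in the world; the wrist camera has in their place "hand_eye" (4x4, takes a point from camera to tool coordinates, whose origin is the TCP and whose axes are the flange's). Camera axes: x right, y down, z forward; pixel columns grow to the right and rows downward; lengths in mm; the calibration is good to about 2 mm. A picture is of the moment at which its call begins: read the wrist's pose just before it. camera_model takes no time and is no camera call.
- env.job_done(): hands the job in; it is judged then, once.
Trained networks look in the newest picture that a camera, given by its name, has taken for a name from the list of things; names that differ only in an ending like _2 or _b are one class to them, and where a whole thing is asked for, a point or a joint stands for the part that bears it (a point fixed in the world has none). Each returns a list of dicts, best first, with "score" (0 to 1); they miss things now and then, are a little off and sometimes report something else, mostly with a low value. They report only what shows in the picture. A call takes as long as a camera call. They do not tell look-alikes from the thing itself.
- env.boxes_of(camera, target): "bbox" ([left, top, right, bottom] in pixels, round what is visible of it).
- env.pinpoint(camera, target): "location" ([column, row] in pixels: a listed point, or the origin of a listed thing).
The state is a dict: "time_s": time; "qpos": joint angles; "qvel": joint speeds; "effort": joint torques, N m; "ee_pos": TCP position; "ee_rot": TCP orientation; "force": force on the tool from outside, world axes, zero at the start; "torque": the same for the moment, N m; "gripper_width": finger opening in mm; "gripper_force": force on a finger pad.
Only numpy, scipy, OpenCV 4.12 (cv2) and the standard library are available. Lean on these libraries where they do the work, as an engineer would, in place of code of your own. Each camera call takes 0.05 s, during which the arm holds its last target. There are 200 camera calls.

## Task

Put the four loose combination spanners away in the tapered rack in order of size: the shortest in the slot at the narrow end, then the next longer in each next slot, the longest at the wide end. Lay each one flat across both rails in its own slot, the middle of its length midway between the rails (which way its jaw points does not matter), and leave them all lying still.

Things in the scene. Friction and masses are not known exactly. Their poses are not given: they have to be found in the camera images.
- spanner_13: shortest of the four combination spanners, light bright steel: 170 mm long, heads 26 mm wide and 7 mm thick; grip its straight shank (10 mm wide, 5 mm thick, 1 mm above the bench) near the middle. Origin: middle of its length, on its underside; its length is along its y (open jaw at -y), z up. Starts flat on the bench beside the rack.
- spanner_17: second shortest of the four combination spanners, dark grey steel: 210 mm long, heads 35 mm wide and 8 mm thick; grip its straight shank (12 mm wide, 5 mm thick, 1 mm above the bench) near the middle. Origin: middle of its length, on its underside; its length is along its y (open jaw at -y), z up. Starts flat on the bench beside the rack.
- spanner_19: second longest of the four combination spanners, light bright steel: 230 mm long, heads 39 mm wide and 9 mm thick; grip its straight shank (14 mm wide, 5 mm thick, 1 mm above the bench) near the middle. Origin: middle of its length, on its underside; its length is along its y (open jaw at -y), z up. Starts flat on the bench beside the rack.
- spanner_22: longest of the four combination spanners, dark grey steel: 250 mm long, heads 45 mm wide and 9 mm thick; grip its straight shank (16 mm wide, 5 mm thick, 1 mm above the bench) near the middle. Origin: middle of its length, on its underside; its length is along its y (open jaw at -y), z up. Starts flat on the bench beside the rack.
- rack: fixed grey rack: two 12 mm thick rails like a tapering ladder. Origin: its middle, at bench level. Own y runs along the row, -y end narrow; the rails lie at x = +-35 mm there (y = -130), +-55 mm at the wide end. 44 mm high teeth part 4 slots, centres x = 0, y = -97.5, -32.5, 32.5, 97.5 mm; each 38 mm wide, seat (rail top) 28 mm up. A seated spanner lies along the rack's x. Any yaw.
Not all that is in view belongs to the job. Leave any red look-alike of the spanner_19 alone.

How it is judged:
By the outcome, as a careful person would: the job done as asked, in the order asked, and still so for the second after the job is handed in, with the robot touching nothing.
It also fails if it takes over 112 s, if anything falls off the work surface, if the arm or the gripper's body presses on something with over 40 N, if the wrist force passes 120 N, or if a joint passes its speed limit or range.

## Working session

There is one attempt and no reset: what is moved stays moved. The work goes in short steps, Python scripts to look and compute and a tool call to move; the robot and the scene stay as the last step left them, time stands still between calls to the robot, and variables do not carry over. Pictures are saved under pics/ and viewed, at most 14 in all, crops included, and the job is handed in when it is done.

Besides the shell and the picture viewer there is one more tool, called after "Emit:" by a JSON object that holds its "name" and its "arguments". arm_command: Moves the arm, as the interface text tells. Its arguments: {"type":"object","properties":{"motion":{"type":"array"},"jaw":{"type":"number"},"newtons":{"type":"number"}},"required":["motion"]}

```bash
mkdir -p pics; ls
python3 - <<'E'
from workcell import env
import cv2,numpy as np
s=env.state();print(s)
for n in("top","side"):
    p,d=env.grab_frame(n);cv2.imwrite(f"pics/{n}0.png",p);np.save(f"{n}0.npy",d)
    print(n,env.camera_model(n))
print(env.camera_model("wrist"))
E
```

```text
pics
{'time_s': 0.0, 'qpos': array([ 6.57161937e+01,  1.83505975e+01,  8.97069172e+01, -4.51801503e-04,
        7.20432047e+01, -1.14734508e+00]), 'qvel': array([ 0.11929015,  0.08177782, -0.09562415,  0.04447589, -0.04103891,
        0.03072879]), 'effort': array([-3.88665849e-04, -4.12468207e+01, -2.31980646e+01,  7.25367316e-02,
        4.58641886e-02, -1.38056494e-04]), 'ee_pos': array([225.72093258, 528.24997212, 192.02731013]), 'ee_rot': array([-1.79899292e+02, -1.58730260e-03,  1.56863677e+02]), 'force': array([-0.61375704,  0.08455742, -0.43526253]), 'torque': array([-0.03741133,  0.00708116, -0.0165678 ]), 'gripper_force': 0.0, 'gripper_width': 91.20254370368464}
top {'fx': 462.4649676299366, 'fy': 462.4649676299366, 'cx': 321.28741172685346, 'cy': 203.84400123494794, 'eye': array([ 332.05272107,   50.51887406, 1345.93570378]), 'rotation': array([-1.69531633e+02, -1.62354583e-01, -8.85332847e+01])}
side {'fx': 383.15938552769103, 'fy': 383.15938552769103, 'cx': 316.99514219065424, 'cy': 198.5551537065531, 'eye': array([399.98338894, 883.51341324, 810.42749302]), 'rotation': array([-132.6468994 ,    0.39248474, -168.42155793])}
{'fx': 277.3126302805493, 'fy': 277.3126302805493, 'cx': 320.9025224468651, 'cy': 201.90795754726813, 'hand_eye': array([[-5.88479535e-04, -9.60419103e-01, -2.78558433e-01,
         7.95924874e+01],
       [ 9.99999547e-01, -3.56811785e-04, -8.82365727e-04,
         7.30889491e-01],
       [ 7.48047968e-04, -2.78558826e-01,  9.60418878e-01,
        -1.92598351e+02],
       [ 0.00000000e+00,  0.00000000e+00,  0.00000000e+00,
         1.00000000e+00]])}
```

View pics/top0.png

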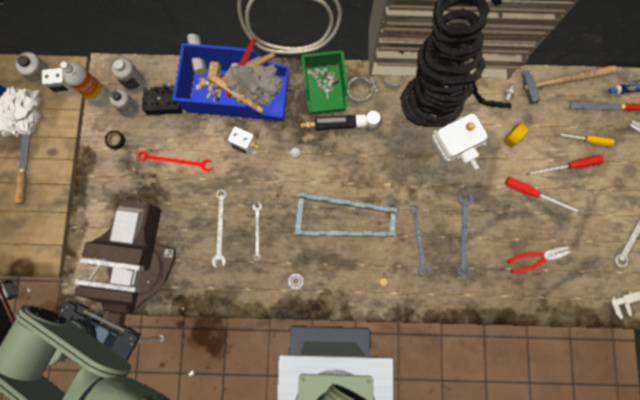

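View pics/side0.png

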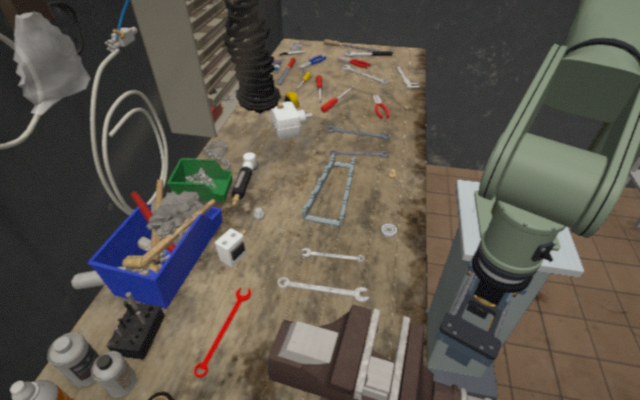

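The top view shows the rack at about (347,216), wide end left (+y) and narrow end right. Spanner 19 is at (220,228), 13 at (257,231), 17 at (418,240) and 22 at (464,235). The red look-alike is at (175,160). The side view agrees.

```bash
cat > h.py <<'E'
import numpy as np,cv2
from scipy.spatial.transform import Rotation as R
def ray(cam,uv,z,T=None):
    uv=np.atleast_2d(np.asarray(uv,float))
    d=np.c_[(uv[:,0]-cam['cx'])/cam['fx'],(uv[:,1]-cam['cy'])/cam['fy'],np.ones(len(uv))]
    if T is None: M=R.from_euler('xyz',cam['rotation'],degrees=True).as_matrix();e=np.asarray(cam['eye'])
    else: M=T[:3,:3];e=T[:3,3]
    d=d@M.T
    return e+d*((z-e[2])/d[:,2])[:,None]
def wristT(cam,s):
    T=np.eye(4);T[:3,:3]=R.from_euler('xyz',s['ee_rot'],degrees=True).as_matrix();T[:3,3]=s['ee_pos']
    return T@cam['hand_eye']
E
python3 - <<'E'
from workcell import env
from h import *
cam=env.camera_model("top");p=cv2.imread("pics/top0.png");d=np.load("top0.npy")
b,g,r=[p[:,:,i].astype(int) for i in range(3)]
m=((b-r)>-14).astype(np.uint8)
vis=cv2.resize(p[170:300,190:490],None,fx=2.6,fy=2.6,interpolation=cv2.INTER_CUBIC)
mv=cv2.resize(m[170:300,190:490]*255,None,fx=2.6,fy=2.6,interpolation=0)
cv2.imwrite("pics/seg.png",np.vstack([vis[:, :780],cv2.cvtColor(mv,8)[:260]])[:600])
for n,(x0,y0,x1,y1) in dict(s19=(207,183,234,272),s13=(246,196,268,264),s17=(404,200,434,280),s22=(450,188,480,280),rack=(288,188,403,242)).items():
    k=np.zeros_like(m);k[y0:y1,x0:x1]=m[y0:y1,x0:x1]
    c,l,st,_=cv2.connectedComponentsWithStats(k,connectivity=8);i=1+st[1:,4].argmax()
    v,u=np.nonzero(l==i);z=36 if n=='rack' else 5
    w=ray(cam,np.c_[u,v],z)[:,:2].astype(np.float32)
    rc=cv2.minAreaRect(w);print(n,st[i],[np.round(a,1) for a in rc])
    pts=cv2.boxPoints(rc).round(0).tolist();print(pts)
    print(' meanpix depth-z', np.median(d[v,u]))
    print(env.pinpoint("top",{'s19':'spanner_19','s13':'spanner_13','s17':'spanner_17','s22':'spanner_22','rack':'rack'}[n])[:3])
E
```

```text
s19 [213 197  12  69 202] [array([492.9, 350.8]), array([198.9,  31.6]), np.float64(3.9)]
[[393.0, 360.0], [395.0, 328.0], [593.0, 342.0], [591.0, 373.0]]
 meanpix depth-z 1344.1892
[{'location': [172.5, 161.6], 'score': 0.84}, {'location': [257.8, 230.6], 'score': 0.72}, {'location': [460.2, 232.3], 'score': 0.61}]
s13 [255 208   6  34  70] [array([514.3, 242.2]), array([14.4, 97.5]), np.float64(87.7)]
[[465.0, 237.0], [563.0, 233.0], [563.0, 247.0], [466.0, 251.0]]
 meanpix depth-z 1354.0933
[{'location': [172.5, 161.6], 'score': 0.84}, {'location': [257.8, 230.6], 'score': 0.72}, {'location': [460.2, 232.3], 'score': 0.61}]
s17 [410 206  20  70 312] [array([ 481.2, -235.3]), array([202.5,  32.3]), np.float64(7.0)]
[[379.0, -232.0], [383.0, -264.0], [584.0, -239.0], [580.0, -207.0]]
 meanpix depth-z 1343.657
[{'location': [172.5, 161.6], 'score': 0.84}, {'location': [257.8, 230.6], 'score': 0.72}, {'location': [460.2, 232.3], 'score': 0.61}]
s22 [457 193  17  84 528] [array([ 502.1, -368.5]), array([ 44.4, 245.1]), np.float64(87.6)]
[[379.0, -386.0], [624.0, -396.0], [625.0, -351.0], [381.0, -341.0]]
 meanpix depth-z 1349.1726
[{'location': [172.5, 161.6], 'score': 0.84}, {'location': [257.8, 230.6], 'score': 0.72}, {'location': [460.2, 232.3], 'score': 0.61}]
rack [ 295  193  102   44 1300] [array([537.5, -18.2]), array([285.6, 123.3]), np.float64(87.3)]
[[469.0, -158.0], [592.0, -164.0], [606.0, 122.0], [483.0, 127.0]]
 meanpix depth-z 1337.8162
[{'location': [345.5, 217.2], 'score': 0.81}]
```

View pics/seg.png

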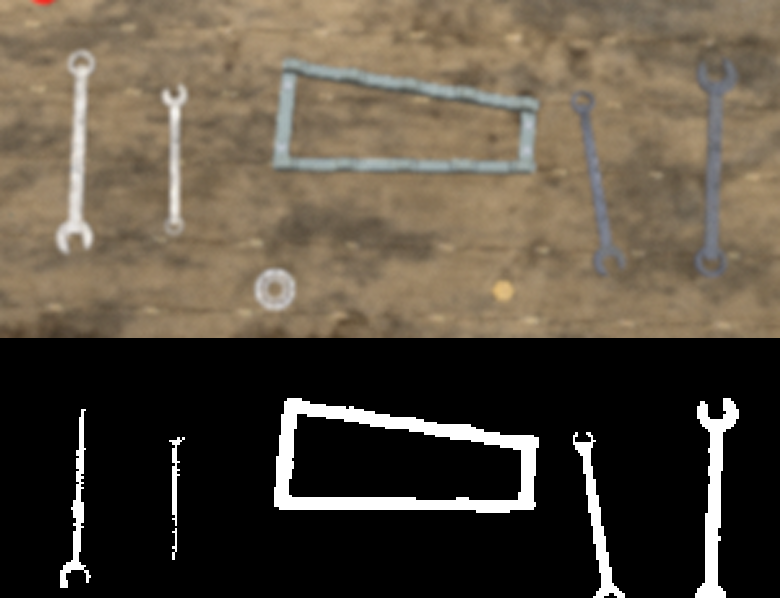

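```bash
cat >> h.py <<'E'
def plan(s,goal,yaw,step=60):
    """rows from measured pose to world goal (mm), yaw deg; tool down"""
    p=np.array(s['ee_pos']);ps=s['ee_rot'][2];d=np.array(goal)-p
    dy=(yaw-ps+180)%360-180
    n=max(1,int(np.ceil(max(np.linalg.norm(d)/step,abs(dy)/10))))
    out=[]
    for i in range(n):
        a=np.radians(ps+dy*i/n);st=d/n
        out.append([round(float(v)/1000,4) for v in(st[0]*np.cos(a)+st[1]*np.sin(a),st[0]*np.sin(a)-st[1]*np.cos(a),-st[2])]+[round(-np.radians(dy)/n,4)])
    return out
E
python3 - <<'E'
from workcell import env
from h import *
cam=env.camera_model("top")
q=lambda *l:np.array(l)/2.6+[190,170]-0.3
for n,a,z in(('19',((81,50),(74,254)),5),('13',((175,84),(174,236)),5),('17',((582,91),(609,275)),5),('22',((717,60),(710,276)),5),('rackaxis',((286,115.5),(528.5,136)),40)):
    w=ray(cam,q(*a),z);v=w[0]-w[1];print(n,w.round(0).tolist(),w.mean(0).round(0),np.linalg.norm(v).round(1),np.degrees(np.arctan2(v[1],v[0])).round(1))
s=env.state()
for r in plan(s,(310,250,200),180):print(r)
s2=dict(ee_pos=(310,250,200),ee_rot=(0,0,180))
for r in plan(s2,(515,-20,200),180):print(r)
E
```

```text
19 [[617.0, 352.0, 5.0], [386.0, 345.0, 5.0]] [502. 348.   5.] 230.7 1.8
13 [[580.0, 243.0, 5.0], [409.0, 235.0, 5.0]] [495. 239.   5.] 171.5 2.5
17 [[584.0, -219.0, 5.0], [379.0, -247.0, 5.0]] [ 482. -233.    5.] 207.6 7.6
22 [[624.0, -373.0, 5.0], [380.0, -358.0, 5.0]] [ 502. -366.    5.] 244.4 -3.6
rackaxis [[542.0, 114.0, 40.0], [526.0, -153.0, 40.0]] [534. -19.  40.] 267.1 86.6
[-0.0374, -0.0446, -0.0015, np.float64(-0.0808)]
[-0.0336, -0.0475, -0.0015, np.float64(-0.0808)]
[-0.0297, -0.0501, -0.0015, np.float64(-0.0808)]
[-0.0256, -0.0523, -0.0015, np.float64(-0.0808)]
[-0.0213, -0.0542, -0.0015, np.float64(-0.0808)]
[-0.0342, -0.045, -0.0, np.float64(-0.0)]
[-0.0342, -0.045, -0.0, np.float64(-0.0)]
[-0.0342, -0.045, -0.0, np.float64(-0.0)]
[-0.0342, -0.045, -0.0, np.float64(-0.0)]
[-0.0342, -0.045, -0.0, np.float64(-0.0)]
[-0.0342, -0.045, -0.0, np.float64(-0.0)]
```

Emit:
{"name": "arm_command", "arguments": {"motion": [{"offset":[-0.0374,-0.0446,-0.0015],"spin":-0.0808},{"offset":[-0.0336,-0.0475,-0.0015],"spin":-0.0808},{"offset":[-0.0297,-0.0501,-0.0015],"spin":-0.0808},{"offset":[-0.0256,-0.0523,-0.0015],"spin":-0.0808},{"offset":[-0.0213,-0.0542,-0.0015],"spin":-0.0808}]}}

```text
time_s: 0.98
ee_pos: [310.4, 248.4, 200.6]
ee_rot: [180.0, 0.1, -179.8]
force: [0.9, -0.5, -0.4]
gripper_width: 91.0
gripper_force: 0.0
```

Emit:
{"name": "arm_command", "arguments": {"motion": [{"offset":[-0.041,-0.045,0],"spin":0},{"offset":[-0.041,-0.045,0],"spin":0},{"offset":[-0.041,-0.045,0],"spin":0},{"offset":[-0.041,-0.045,0],"spin":0},{"offset":[-0.041,-0.045,0],"spin":0}]}}

```text
time_s: 1.6
ee_pos: [516.4, 23.4, 200.6]
ee_rot: [180.0, 0.0, 180.0]
force: [0.9, 0.9, 0.6]
gripper_width: 91.3
gripper_force: 0.0
```

Emit:
{"name": "arm_command", "arguments": {"motion": [{"offset":[0,-0.045,0],"spin":0},{"offset":[0,0,0],"spin":0},{"offset":[0,0,0],"spin":0}]}}

```text
time_s: 1.98
ee_pos: [515.0, -19.5, 200.3]
ee_rot: [180.0, -0.0, 180.0]
force: [-0.4, -0.4, 0.9]
gripper_width: 91.2
gripper_force: 0.0
```

Run:
```python
from workcell import env
from h import *
import pickle
s=env.state();p,d=env.grab_frame("wrist");print(s['time_s'],s['ee_pos'],s['ee_rot'],s['qvel'].max())
cv2.imwrite("pics/w0.png",p);pickle.dump((s,p,d,env.camera_model("wrist")),open("w0.pkl","wb"))
```

```text
1.975 [514.98264266 -19.48981159 200.32837591] [ 1.79960294e+02 -6.10314709e-03  1.79986728e+02] 1.3680169934296724
```

View pics/w0.png

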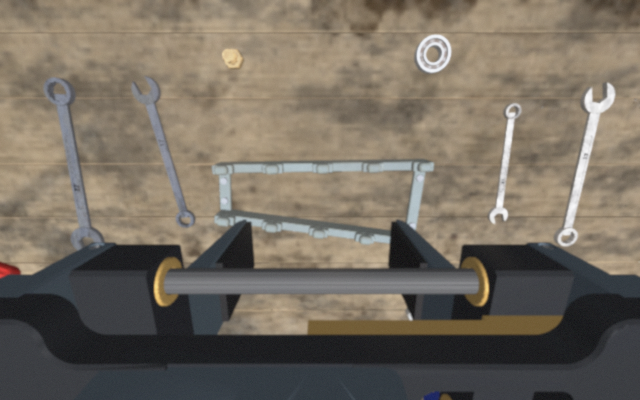

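Wrist view (up = −x, right = +y). Spanner endpoints:
- 22: (57,77)–(86,250)
- 17: (146,79)–(187,226)
- 13: (514,102)–(499,224)
- 19: (600,83)–(566,248)

The near rail runs (213,170)–(434,166), with teeth at about 220, 273, 323, 372 and 427.

Run:
```python
from h import *
import pickle
s,p,d,cam=pickle.load(open("w0.pkl","rb"));T=wristT(cam,s)
for n,a in(('19',((600,83),(566,248))),('13',((514,102),(499,224))),('17',((146,79),(187,226))),('22',((57,77),(86,249)))):
    w=ray(cam,a,5,T);v=w[0]-w[1];print(n,w.round(0).tolist(),w.mean(0).round(0),np.linalg.norm(v).round(1),np.degrees(np.arctan2(v[1],v[0])).round(1))
# depth cloud of rack
v,u=np.mgrid[0:400,0:640]
P=np.stack([(u-cam['cx'])/cam['fx']*d,(v-cam['cy'])/cam['fy']*d,d],-1)@T[:3,:3].T+T[:3,3]
ok=(d>0)&(P[...,2]<60)&(P[...,2]>-20)&(v<245)
print('bench z',np.median(P[...,2][ok&(v<150)]))
z0=np.median(P[...,2][ok&(v<150)&(abs(P[...,2])<8)])
zz=P[...,2]-z0
h=np.histogram(zz[ok&(v>150)&(u>205)&(u<440)],bins=np.arange(-4,60,4));print(h)
img=np.clip(zz*5,0,255).astype(np.uint8);img[~ok]=0
cv2.imwrite("pics/w0z.png",np.vstack([cv2.resize(x[150:250,200:450],None,fx=3,fy=3,interpolation=0) for x in(cv2.cvtColor(img,8),p)]))
```

```text
19 [[388.0, 343.0, 5.0], [622.0, 356.0, 5.0]] [505. 349.   5.] 234.0 -176.8
13 [[411.0, 236.0, 5.0], [583.0, 247.0, 5.0]] [497. 241.   5.] 171.7 -176.4
17 [[383.0, -245.0, 5.0], [585.0, -219.0, 5.0]] [ 484. -232.    5.] 204.3 -172.8
22 [[380.0, -359.0, 5.0], [623.0, -379.0, 5.0]] [ 502. -369.    5.] 243.6 175.3
bench z 0.5665692130758657
(array([5859, 8586,  687,  779,  277,  256,  251, 1042, 1046,  481,  353,
        672,  257,    0,    0]), array([-4,  0,  4,  8, 12, 16, 20, 24, 28, 32, 36, 40, 44, 48, 52, 56]))
```

View pics/w0z.png

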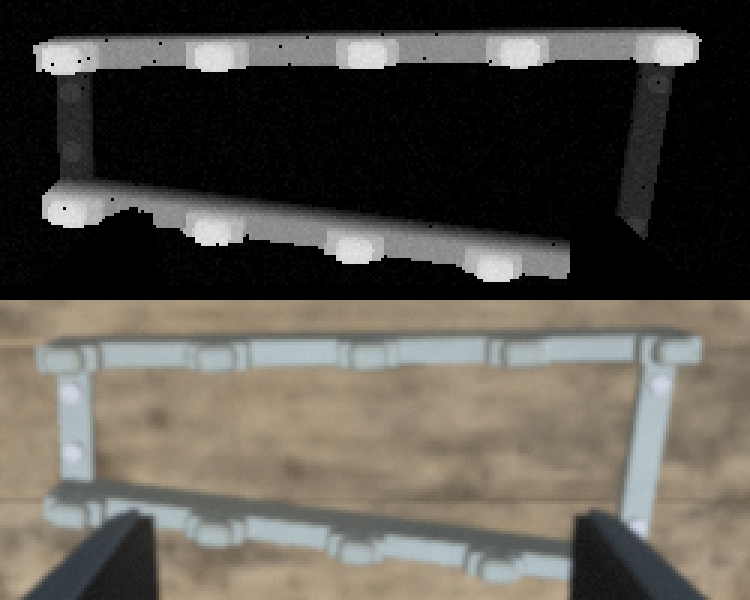

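The depth picture shows all five near-rail teeth and four far-rail teeth as bright blobs, so I can fit the rack pose from them.

Run:
```python
from h import *
import pickle
from scipy.optimize import least_squares
s,p,d,cam=pickle.load(open("w0.pkl","rb"));T=wristT(cam,s)
v,u=np.mgrid[0:400,0:640]
P=np.stack([(u-cam['cx'])/cam['fx']*d,(v-cam['cy'])/cam['fy']*d,d],-1)@T[:3,:3].T+T[:3,3]
m=((d>0)&(P[...,2]<52)&(P[...,2]>39)&(v<246)&(v>150)&(u>205)&(u<440)).astype(np.uint8)
c,l,st,_=cv2.connectedComponentsWithStats(m)
C=[]
for i in range(1,c):
    if st[i,4]>30:
        q=P[l==i];C.append([*(q[:,:2].max(0)+q[:,:2].min(0))/2]);print(st[i],q.mean(0).round(1),np.round(C[-1],1),np.ptp(q,axis=0).round(0))
C=np.array(C)
M=np.array([[sg*(45+y/13),y] for y in(-130,-65,0,65,130) for sg in(-1,1)])
def asg(x):
    a=x[2];W=M@np.array([[np.cos(a),np.sin(a)],[-np.sin(a),np.cos(a)]])+x[:2]
    D=np.linalg.norm(C[:,None]-W,axis=2);return W[D.argmin(1)]-C
r=least_squares(lambda x:asg(x).ravel(),[534,-19,np.radians(-3.4)],loss='soft_l1',f_scale=2,diff_step=1e-4)
x=r.x;print(x[:2].round(1),np.degrees(x[2]).round(2));print(asg(x).round(1).tolist())
a=x[2]
for y in(-97.5,-32.5,32.5,97.5):print(y,(x[:2]+[-y*np.sin(a),y*np.cos(a)]).round(1))
for r in plan(dict(ee_pos=s['ee_pos'],ee_rot=(0,0,180)),(497,241,60),-176.6+0.2):print(r)
```

```text
[366 163  14  10 117] [491.5  46.9  43.4] [492.  47.] [12. 16.  6.]
[417 162  14  10 121] [490.4 111.6  43.2] [490.8 111.9] [12. 15.  7.]
[214 165  14  10 117] [ 494.  -146.7   43.6] [ 494.4 -147. ] [12. 15.  7.]
[265 164  13  10 114] [493.1 -81.9  43.7] [493.3 -82.2] [11. 15.  7.]
[316 164  13   9 110] [492.2 -17.5  43.8] [492.5 -17.3] [10. 15.  6.]
[216 217  13   9 104] [ 563.3 -151.    43.5] [ 563.9 -151.8] [12. 16.  7.]
[264 223  13   9 100] [572.1 -87.2  43.6] [572.5 -87.8] [11. 17.  7.]
[312 229  13   9  97] [581.1 -23.4  43.6] [581.3 -22.8] [11. 16.  7.]
[359 235  12   9  97] [590.   40.6  43.3] [590.4  41. ] [11. 15.  7.]
[537.1 -20.3] -3.61
[[-0.7, 0.7], [-0.4, 1.0], [-0.4, -0.8], [-0.2, -0.4], [-0.2, -0.1], [-0.0, -0.5], [0.4, 0.2], [0.8, -0.3], [0.7, 0.4]]
-97.5 [ 531.  -117.6]
-32.5 [535.1 -52.7]
32.5 [539.2  12.1]
97.5 [543.3  77. ]
[0.0036, 0.0521, 0.0281, np.float64(-0.0126)]
[0.0029, 0.0521, 0.0281, np.float64(-0.0126)]
[0.0023, 0.0522, 0.0281, np.float64(-0.0126)]
[0.0016, 0.0522, 0.0281, np.float64(-0.0126)]
[0.001, 0.0522, 0.0281, np.float64(-0.0126)]
```

Emit:
{"name": "arm_command", "arguments": {"motion": [{"offset":[0.0036,0.0521,0.028],"spin":-0.012},{"offset":[0.0029,0.0521,0.028],"spin":-0.012},{"offset":[0.0023,0.0522,0.028],"spin":-0.012},{"offset":[0.0016,0.0522,0.028],"spin":-0.012},{"offset":[0.001,0.0522,0.028],"spin":-0.012}], "jaw": 0.05, "newtons": 35}}

```text
time_s: 2.65
ee_pos: [496.6, 243.8, 60.0]
ee_rot: [180.0, 0.1, -176.4]
force: [0.6, -0.1, -0.4]
gripper_width: 49.9
gripper_force: 0.0
```

Emit:
{"name": "arm_command", "arguments": {"motion": [{"offset":[0,0,0.012],"spin":0},{"offset":[0,0,0.012],"spin":0},{"offset":[0,0,0.01],"spin":0},{"offset":[0,0,0],"spin":0}]}}

```text
time_s: 3.15
ee_pos: [497.3, 239.5, 26.0]
ee_rot: [-180.0, -0.0, -176.6]
force: [-0.2, -0.5, -0.3]
gripper_width: 50.3
gripper_force: 0.0
```

Emit:
{"name": "arm_command", "arguments": {"motion": [{"offset":[0,0,0.0095],"spin":0},{"offset":[0,0,0],"spin":0}]}}

```text
time_s: 3.4
ee_pos: [497.3, 240.1, 16.4]
ee_rot: [-180.0, -0.0, -176.6]
force: [0.1, -0.4, 0.7]
gripper_width: 50.1
gripper_force: 0.0
```

Emit:
{"name": "arm_command", "arguments": {"motion": [{"offset":[0,0,0],"spin":0},{"offset":[0,0,0],"spin":0},{"offset":[0,0,0],"spin":0},{"offset":[0,0,0],"spin":0}], "jaw": 0.0}}

```text
time_s: 3.9
ee_pos: [497.5, 240.7, 17.0]
ee_rot: [180.0, 0.0, -176.5]
force: [-0.4, 0.2, -0.3]
gripper_width: 12.8
gripper_force: 0.0
```

Emit:
{"name": "arm_command", "arguments": {"motion": [{"offset":[0,0,0],"spin":0},{"offset":[0,0,-0.01],"spin":0},{"offset":[0,0,-0.035],"spin":0},{"offset":[0,0,-0.035],"spin":0}]}}

```text
time_s: 4.4
ee_pos: [497.4, 240.6, 98.2]
ee_rot: [180.0, -0.0, -176.6]
force: [1.1, 1.2, -0.7]
gripper_width: 0.6
gripper_force: 0.0
```

Emit:
{"name": "arm_command", "arguments": {"motion": [{"offset":[-0.0048,-0.0511,0],"spin":0.0176},{"offset":[-0.0048,-0.0511,0],"spin":0.0176},{"offset":[-0.0048,-0.0511,0],"spin":0.0176},{"offset":[-0.0048,-0.0511,0],"spin":0.0176},{"offset":[-0.0048,-0.0511,0],"spin":0.0176}]}}

```text
time_s: 5.03
ee_pos: [528.2, -15.7, 97.7]
ee_rot: [180.0, 0.1, 178.4]
force: [0.3, -0.7, 0.8]
gripper_width: 0.0
gripper_force: 0.0
```

Emit:
{"name": "arm_command", "arguments": {"motion": [{"offset":[-0.0048,-0.0511,0],"spin":0.0176},{"offset":[-0.0048,-0.0511,0],"spin":0.0176},{"offset":[0,0,0],"spin":0},{"offset":[0,0,0],"spin":0}]}}

```text
time_s: 5.52
ee_pos: [533.6, -116.2, 97.2]
ee_rot: [180.0, 0.0, 176.4]
force: [0.6, 0.0, 0.6]
gripper_width: 0.3
gripper_force: 0.0
```

Run:
```python
from workcell import env
from h import *
import pickle
s=env.state();p,d=env.grab_frame("wrist")
cv2.imwrite("pics/w1.png",p);pickle.dump((s,p,d,env.camera_model("wrist")),open("w1.pkl","wb"))
print(s['ee_pos'],s['ee_rot'])
for r in plan(s,(531,-117.6,60),176.4):print(r)
```

```text
[ 533.57853256 -116.19256236   97.19130848] [1.79964063e+02 7.83097990e-03 1.76357871e+02]
[0.0025, -0.0016, 0.0372, np.float64(-0.0007)]
```

View pics/w1.png

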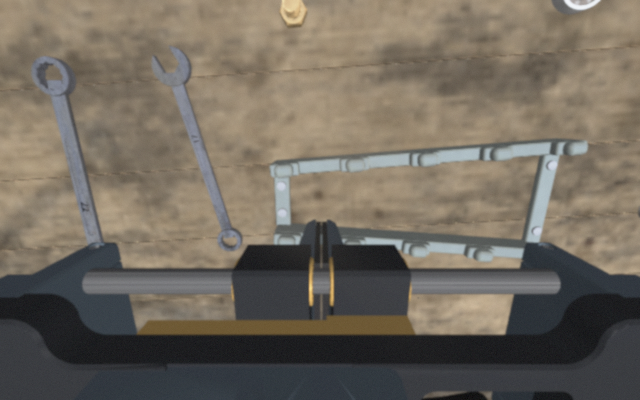

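The fingers are shut and empty at (320,250), so the grasp missed: the lift came before any force built up. Spanner 17 is right here, from (169,50) to (232,251), so I take it next, lower, and wait for force.

Run:
```python
from h import *
import pickle
s,p,d,cam=pickle.load(open("w1.pkl","rb"));T=wristT(cam,s)
w=ray(cam,((169,49),(232,251)),5,T);v=w[0]-w[1];c=w.mean(0);print(c.round(1),np.linalg.norm(v).round(1),np.degrees(np.arctan2(v[1],v[0])).round(1))
w=ray(cam,((188,110),(219,214)),6,T);v=w[0]-w[1];print('shank',w.round(1).tolist(),np.degrees(np.arctan2(v[1],v[0])).round(1))
print('bench z near', )
vv,u=np.mgrid[0:400,0:640]
P=np.stack([(u-cam['cx'])/cam['fx']*d,(vv-cam['cy'])/cam['fy']*d,d],-1)@T[:3,:3].T+T[:3,3]
print(np.median(P[60:220,240:270,2]))
for r in plan(s,(483.5,-232.5,30),-172.6):print(r)
```

```text
[ 484.7 -232.7    5. ] 208.3 -172.6
shank [[435.4, -238.6, 6.0], [543.1, -226.3, 6.0]] -173.4
bench z near
0.7517840377209097
[0.0142, -0.0398, 0.0224, np.float64(-0.0642)]
[0.0167, -0.0388, 0.0224, np.float64(-0.0642)]
[0.0192, -0.0376, 0.0224, np.float64(-0.0642)]
```

Emit:
{"name": "arm_command", "arguments": {"motion": [{"offset":[0.0139,-0.0398,0.0224],"spin":-0.064},{"offset":[0.0164,-0.0388,0.0224],"spin":-0.064},{"offset":[0.0189,-0.0376,0.0224],"spin":-0.064},{"offset":[0,0,0],"spin":0},{"offset":[0,0,0],"spin":0}], "jaw": 0.05}}

```text
time_s: 6.2
ee_pos: [485.3, -231.8, 30.1]
ee_rot: [180.0, 0.0, -172.6]
force: [-0.8, 0.7, 0.2]
gripper_width: 47.2
gripper_force: 0.0
```

Emit:
{"name": "arm_command", "arguments": {"motion": [{"offset":[0,0,0.01],"spin":0},{"offset":[0,0,0.005],"spin":0},{"offset":[0,0,0],"spin":0}], "jaw": 0.025}}

```text
time_s: 6.58
ee_pos: [484.5, -232.3, 14.2]
ee_rot: [180.0, -0.0, -172.6]
force: [-0.5, -0.4, -0.4]
gripper_width: 25.6
gripper_force: 0.0
```

Emit:
{"name": "arm_command", "arguments": {"motion": [{"offset":[0,0,0],"spin":0},{"offset":[0,0,0],"spin":0},{"offset":[0,0,0],"spin":0},{"offset":[0,0,0],"spin":0}], "jaw": 0.0}}

```text
time_s: 7.08
ee_pos: [484.6, -233.0, 14.7]
ee_rot: [-180.0, 0.0, -172.6]
force: [0.5, -1.0, 0.5]
gripper_width: 0.3
gripper_force: 0.0
```

Run:
```python
from workcell import env
from h import *
import pickle
s=env.state();p,d=env.grab_frame("wrist")
pickle.dump((s,p,d,env.camera_model("wrist")),open("w2.pkl","wb"))
q,_=env.grab_frame("side");cv2.imwrite("pics/w2.png",np.hstack([cv2.resize(p,(480,300)),cv2.resize(q[100:220,270:430],(320,240)).copy() if 0 else cv2.resize(q[90:210,270:398],(320,300))]))
```

```text
(no output)
```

View pics/w2.png

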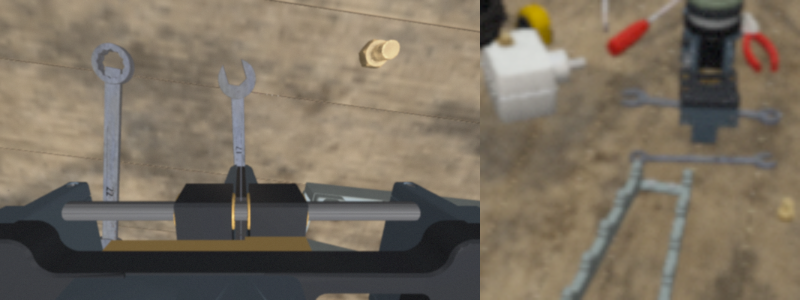

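The wrist view (left) shows the shank of 17 running straight up to the closed fingers. In the side view (right) the fingertips end at (705,140), short of spanner 17 at (705,160). I'll check the real tip height against the side camera's depth.

Run:
```python
from workcell import env
from h import *
cam=env.camera_model("side");p,d=env.grab_frame("side")
M=R.from_euler('xyz',cam['rotation'],degrees=True).as_matrix()
def proj(X):
    c=(np.array(X)-cam['eye'])@M;return (c[:,:2]/c[:,2:]*cam['fx']+[cam['cx'],cam['cy']]).round(1)
print(proj([[484.6,-233,0.5],[484.6,-233,14],[484.6,-233,30],[484.6,-233,60]]).tolist())
v,u=np.mgrid[0:400,0:640]
P=np.stack([(u-cam['cx'])/cam['fx']*d,(v-cam['cy'])/cam['fy']*d,d],-1)@M.T+cam['eye']
for y in range(126,166,2):print(y,P[y,358].round(0),P[y,352].round(0),P[y,366].round(0),p[y,358])
s,_=None,None
print(env.state()['ee_pos'],env.state()['qpos'].round(2))
```

```text
[[358.2, 154.3], [358.4, 151.2], [358.7, 147.5], [359.3, 140.3]]
126 [ 487. -165.  158.] [ 506. -164.  157.] [ 462. -169.  159.] [59 53 51]
128 [ 486. -156.  157.] [ 504. -152.  157.] [ 461. -157.  159.] [59 54 51]
130 [ 485. -144.  157.] [ 503. -141.  157.] [ 460. -149.  157.] [55 49 47]
132 [ 484. -147.  148.] [ 503. -142.  149.] [ 459. -147.  151.] [46 42 39]
134 [ 484. -150.  139.] [ 503. -145.  140.] [ 459. -148.  144.] [76 66 57]
136 [ 484. -150.  131.] [ 503. -150.  129.] [ 459. -156.  130.] [75 68 56]
138 [ 483. -151.  123.] [ 502. -150.  122.] [ 458. -152.  126.] [77 69 59]
140 [ 483. -151.  116.] [ 518. -316.    2.] [ 458. -159.  114.] [74 67 57]
142 [ 488. -226.   57.] [ 517. -310.   -3.] [ 465. -310.    4.] [73 64 53]
144 [ 488. -226.   49.] [ 515. -291.    2.] [ 464. -304.   -1.] [72 68 53]
146 [ 487. -223.   43.] [ 513. -279.    1.] [ 463. -288.    2.] [69 66 59]
148 [ 490. -267.    4.] [ 511. -265.    2.] [ 461. -276.    1.] [ 84 104 116]
150 [ 488. -257.    2.] [ 510. -254.    1.] [ 460. -267.   -1.] [ 84 107 120]
152 [ 487. -241.    5.] [ 507. -233.    7.] [ 459. -250.    2.] [113 121 127]
154 [ 485. -232.    2.] [400. 884. 810.] [ 457. -233.    6.] [108 107 109]
156 [ 484. -222.    1.] [ 505. -218.    1.] [ 456. -227.    1.] [ 93 116 131]
158 [ 483. -211.    1.] [ 498. -147.   45.] [ 455. -217.    0.] [ 88 113 129]
160 [ 481. -204.   -3.] [ 496. -139.   43.] [ 454. -202.    2.] [ 86 108 123]
162 [ 480. -187.    1.] [ 495. -134.   38.] [ 453. -195.   -1.] [ 77  98 114]
164 [ 478. -173.    4.] [ 495. -139.   26.] [ 451. -180.    2.] [ 87 109 126]
[ 484.54429738 -233.0267134    14.66801914] [-2.6910e+01  2.5150e+01  1.0819e+02  1.0000e-02  4.6650e+01 -1.2430e+02]
```

The side depth puts the real fingertips at z≈42 mm while the stated TCP implies about 0. So they stand some 40 mm higher than nominal, which explains the misses. I open and go down in guarded steps.

Emit:
{"name": "arm_command", "arguments": {"motion": [{"offset":[0,0,0],"spin":0},{"offset":[0,0,0],"spin":0},{"offset":[0,0,0],"spin":0},{"offset":[0,0,0.014],"spin":0},{"offset":[0,0,0.014],"spin":0}], "jaw": 0.04}}

```text
time_s: 7.85
ee_pos: [484.3, -232.8, -14.5]
ee_rot: [180.0, -0.0, -172.6]
force: [-0.5, -0.5, 0.2]
gripper_width: 39.9
gripper_force: 0.0
```

Emit:
{"name": "arm_command", "arguments": {"motion": [{"offset":[0,0,0.003],"spin":0},{"offset":[0,0,0],"spin":0}]}}

```text
time_s: 8.1
ee_pos: [484.3, -232.8, -17.0]
ee_rot: [180.0, -0.0, -172.6]
force: [0.1, 0.4, 0.9]
gripper_width: 40.1
gripper_force: 0.0
```

Run:
```python
from workcell import env
from h import *
cam=env.camera_model("side");p,d=env.grab_frame("side")
M=R.from_euler('xyz',cam['rotation'],degrees=True).as_matrix()
v,u=np.mgrid[0:400,0:640]
P=np.stack([(u-cam['cx'])/cam['fx']*d,(v-cam['cy'])/cam['fy']*d,d],-1)@M.T+cam['eye']
for y in range(142,166,1):print(y,P[y,358].round(0),p[y,358])
print(env.state()['ee_pos'],env.state()['force'])
```

```text
142 [ 482. -145.  112.] [70 66 55]
143 [ 482. -147.  107.] [78 70 62]
144 [ 482. -154.   98.] [81 72 61]
145 [ 481. -150.   97.] [76 68 57]
146 [ 482. -156.   89.] [77 71 61]
147 [ 481. -154.   87.] [75 68 58]
148 [ 481. -152.   84.] [74 67 57]
149 [ 484. -203.   44.] [74 65 58]
150 [ 484. -201.   42.] [70 63 51]
151 [ 484. -204.   35.] [73 64 52]
152 [ 484. -203.   32.] [74 63 55]
153 [ 484. -206.   26.] [73 64 54]
154 [ 483. -207.   21.] [75 67 54]
155 [ 483. -201.   21.] [72 66 55]
156 [ 483. -204.   14.] [70 62 53]
157 [ 483. -209.    7.] [64 65 64]
158 [ 483. -214.   -1.] [ 78  92 103]
159 [ 482. -207.   -0.] [ 86 109 124]
160 [ 481. -199.    1.] [ 85 108 124]
161 [ 480. -194.    0.] [ 78 101 114]
162 [ 480. -188.    1.] [ 75  96 113]
163 [ 479. -183.    0.] [ 82 106 120]
164 [ 478. -178.   -0.] [ 86 110 126]
165 [ 478. -171.    1.] [ 86 110 127]
[ 484.59369321 -232.99252115  -16.55138209] [-0.06831222  0.67472507 -0.13789881]
```

Emit:
{"name": "arm_command", "arguments": {"motion": [{"offset":[0,0,0.004],"spin":0},{"offset":[0,0,0],"spin":0}]}}

```text
time_s: 8.4
ee_pos: [484.5, -232.9, -20.4]
ee_rot: [180.0, -0.0, -172.6]
force: [-0.5, 0.1, -0.0]
gripper_width: 39.8
gripper_force: 0.0
```

Emit:
{"name": "arm_command", "arguments": {"motion": [{"offset":[0,0,0.002],"spin":0},{"offset":[0,0,0],"spin":0}]}}

```text
time_s: 8.65
ee_pos: [484.7, -233.1, -20.8]
ee_rot: [-180.0, 0.0, -172.6]
force: [-2.2, 1.9, 11.1]
gripper_width: 39.9
gripper_force: 5.5
```

Emit:
{"name": "arm_command", "arguments": {"motion": [{"offset":[0,0,0.0015],"spin":0},{"offset":[0,0,0],"spin":0}]}}

```text
time_s: 8.9
ee_pos: [484.7, -233.0, -20.9]
ee_rot: [-180.0, 0.1, -172.6]
force: [-5.1, 1.8, 22.9]
gripper_width: 40.4
gripper_force: 11.1
```

Bench contact is at TCP z = −20.9, so the tips sit 35 mm short of nominal. I'll back off to about 1.5 mm above the bench and close.

Emit:
{"name": "arm_command", "arguments": {"motion": [{"offset":[0,0,-0.0045],"spin":0},{"offset":[0,0,0],"spin":0}]}}

```text
time_s: 9.15
ee_pos: [484.9, -233.1, -19.0]
ee_rot: [-180.0, 0.1, -172.6]
force: [-0.1, -0.3, -0.2]
gripper_width: 40.3
gripper_force: 0.0
```

Emit:
{"name": "arm_command", "arguments": {"motion": [{"offset":[0,0,0],"spin":0},{"offset":[0,0,0],"spin":0},{"offset":[0,0,0],"spin":0},{"offset":[0,0,0],"spin":0},{"offset":[0,0,0],"spin":0}], "jaw": 0.0}}

```text
time_s: 9.78
ee_pos: [484.3, -232.8, -19.6]
ee_rot: [180.0, -0.0, -172.6]
force: [-0.2, 0.4, -1.0]
gripper_width: 10.8
gripper_force: 35.0
```

Emit:
{"name": "arm_command", "arguments": {"motion": [{"offset":[0,0,-0.015],"spin":0},{"offset":[0,0,-0.03],"spin":0},{"offset":[0,0,-0.03],"spin":0},{"offset":[0,0,0],"spin":0}]}}

```text
time_s: 10.28
ee_pos: [486.5, -233.9, 58.5]
ee_rot: [-179.8, 0.3, -172.6]
force: [0.4, -0.4, -2.9]
gripper_width: 11.0
gripper_force: 35.0
```

Emit:
{"name": "arm_command", "arguments": {"motion": [{"offset":[-0.0184,0.043,0],"spin":0.048},{"offset":[-0.0163,0.0438,0],"spin":0.048},{"offset":[-0.0142,0.0446,0],"spin":0.048},{"offset":[-0.012,0.0452,0],"spin":0.048},{"offset":[0,0,0],"spin":0}]}}

```text
time_s: 10.9
ee_pos: [535.2, -50.2, 54.7]
ee_rot: [180.0, -0.1, 176.6]
force: [-0.1, -0.1, -2.2]
gripper_width: 10.4
gripper_force: 35.0
```

Run:
```python
from workcell import env
from h import *
s=env.state();print(s['gripper_width'],s['ee_pos'])
for r in plan(s,(535.1,-52.7,20),176.4):print(r)
```

```text
10.41116339388437 [535.2243199  -50.24748918  54.70947418]
[-0.0, -0.0025, 0.0347, np.float64(0.0041)]
```

Emit:
{"name": "arm_command", "arguments": {"motion": [{"offset":[0,-0.001,0.012],"spin":0.002},{"offset":[0,0,0.012],"spin":0},{"offset":[0,0,0.01],"spin":0},{"offset":[0,0,0],"spin":0}]}}

```text
time_s: 11.4
ee_pos: [534.2, -54.5, 20.3]
ee_rot: [180.0, -0.2, 176.2]
force: [-0.6, -0.1, -1.8]
gripper_width: 11.0
gripper_force: 35.0
```

Emit:
{"name": "arm_command", "arguments": {"motion": [{"offset":[0,0,0.007],"spin":0},{"offset":[0,0,0.004],"spin":0},{"offset":[0,0,0],"spin":0}]}}

```text
time_s: 11.78
ee_pos: [535.1, -53.9, 10.4]
ee_rot: [180.0, -0.0, 176.3]
force: [0.2, -0.8, -1.1]
gripper_width: 10.8
gripper_force: 35.0
```

Emit:
{"name": "arm_command", "arguments": {"motion": [{"offset":[0,0,0.0025],"spin":0},{"offset":[0,0,0],"spin":0}]}}

```text
time_s: 12.02
ee_pos: [535.3, -53.9, 8.1]
ee_rot: [180.0, -0.0, 176.3]
force: [0.1, 1.0, -2.3]
gripper_width: 10.9
gripper_force: 35.0
```

Emit:
{"name": "arm_command", "arguments": {"motion": [{"offset":[0,0,0],"spin":0},{"offset":[0,0,0],"spin":0},{"offset":[0,0,0],"spin":0},{"offset":[0,0,0],"spin":0}], "jaw": 0.04}}

```text
time_s: 12.52
ee_pos: [535.4, -53.9, 8.2]
ee_rot: [180.0, 0.0, 176.3]
force: [-0.6, 0.1, 0.1]
gripper_width: 40.0
gripper_force: 0.0
```

Emit:
{"name": "arm_command", "arguments": {"motion": [{"offset":[0,0,-0.015],"spin":0},{"offset":[0,0,-0.03],"spin":0},{"offset":[0,0,-0.03],"spin":0},{"offset":[0,0,0],"spin":0}]}}

```text
time_s: 13.02
ee_pos: [537.5, -54.2, 86.4]
ee_rot: [-180.0, 0.4, 176.3]
force: [-0.9, -0.8, 0.4]
gripper_width: 40.1
gripper_force: 0.0
```

Run:
```python
from workcell import env
from h import *
s=env.state()
for r in plan(s,(502,-368,40),175.6):print(r)
p,d=env.grab_frame("top");cv2.imwrite("pics/t3.png",cv2.resize(p[170:300,190:490],None,fx=2.6,fy=2.6))
```

```text
[0.0025, -0.0526, 0.0077, np.float64(0.002)]
[0.0024, -0.0526, 0.0077, np.float64(0.002)]
[0.0023, -0.0526, 0.0077, np.float64(0.002)]
[0.0022, -0.0526, 0.0077, np.float64(0.002)]
[0.0021, -0.0526, 0.0077, np.float64(0.002)]
[0.002, -0.0526, 0.0077, np.float64(0.002)]
```

Emit:
{"name": "arm_command", "arguments": {"motion": [{"offset":[0.0022,-0.0526,0.002],"spin":0.002},{"offset":[0.0021,-0.0526,0.004],"spin":0.002},{"offset":[0.002,-0.0526,0.008],"spin":0.002},{"offset":[0.0019,-0.0526,0.008],"spin":0.002},{"offset":[0.0018,-0.0526,0.01],"spin":0.002}]}}

```text
time_s: 13.7
ee_pos: [506.2, -316.9, 49.9]
ee_rot: [179.9, -0.1, 175.7]
force: [0.6, 1.3, -0.2]
gripper_width: 39.8
gripper_force: 0.0
```

Emit:
{"name": "arm_command", "arguments": {"motion": [{"offset":[0.0017,-0.0516,0.01],"spin":0.002},{"offset":[0,0,0],"spin":0},{"offset":[0,0,0],"spin":0}]}}

```text
time_s: 14.08
ee_pos: [500.8, -366.1, 40.1]
ee_rot: [179.9, -0.1, 175.6]
force: [0.5, -0.3, 0.2]
gripper_width: 40.1
gripper_force: 0.0
```

Run:
```python
from workcell import env
from h import *
import pickle
s=env.state();p,d=env.grab_frame("wrist");print(s['ee_pos'],s['ee_rot'])
t=cv2.imread("pics/t3.png")
cv2.imwrite("pics/w3.png",np.vstack([t[:330,:640],p[:270]]))
pickle.dump((s,p,d,env.camera_model("wrist")),open("w3.pkl","wb"))
```

```text
[ 500.81889379 -366.08327989   40.05015319] [ 1.79889304e+02 -1.16778791e-01  1.75552713e+02]
```

View pics/w3.png

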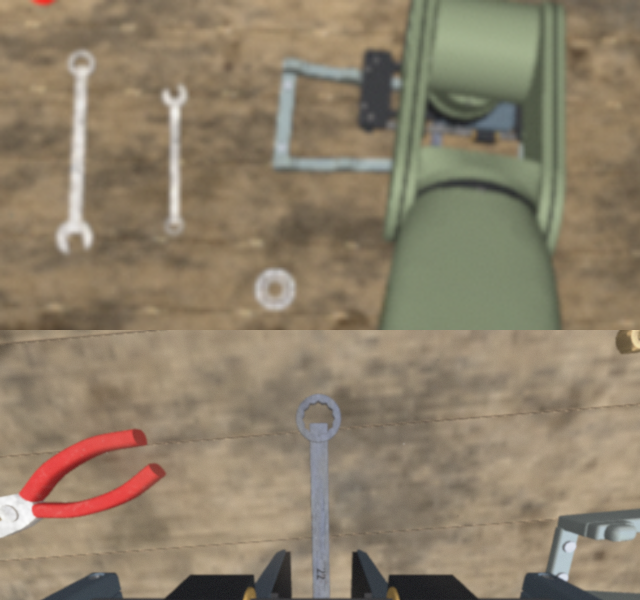

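Both pictures agree. The upper one shows 19 and 13 still in place with the rack hidden by the arm. The lower one shows 22's shank centred between the fingers at column 321, ring end at (319,64).

Run:
```python
from h import *
import pickle
s,p,d,cam=pickle.load(open("w3.pkl","rb"));T=wristT(cam,s)
w=ray(cam,((319,64),(320,110),(321,230)),5,T);print(w.round(1).tolist())
v=w[2]-w[1];v/=np.linalg.norm(v);print('centre',w[0]+125*v,np.degrees(np.arctan2(-v[1],-v[0])))
```

```text
[[380.4, -357.2, 5.0], [413.1, -359.1, 5.0], [513.2, -366.1, 5.0]]
centre [ 505.10990376 -366.03220676    5.        ] 175.9701761004483
```

Emit:
{"name": "arm_command", "arguments": {"motion": [{"offset":[0,0,0.025],"spin":0},{"offset":[0,0,0.025],"spin":0},{"offset":[0,0,0.006],"spin":0},{"offset":[0,0,0],"spin":0}]}}

```text
time_s: 14.62
ee_pos: [502.0, -366.2, -14.6]
ee_rot: [180.0, -0.0, 175.7]
force: [0.2, -0.4, 0.5]
gripper_width: 40.0
gripper_force: 0.0
```

Emit:
{"name": "arm_command", "arguments": {"motion": [{"offset":[-0.002,0,0.0045],"spin":0},{"offset":[0,0,0],"spin":0}]}}

```text
time_s: 14.88
ee_pos: [504.0, -367.2, -18.9]
ee_rot: [-180.0, 0.0, 175.6]
force: [0.1, 0.9, 0.2]
gripper_width: 39.7
gripper_force: 0.0
```

Emit:
{"name": "arm_command", "arguments": {"motion": [{"offset":[0,0,0],"spin":0},{"offset":[0,0,0],"spin":0},{"offset":[0,0,0],"spin":0},{"offset":[0,0,0],"spin":0},{"offset":[0,0,0],"spin":0}], "jaw": 0.0}}

```text
time_s: 15.5
ee_pos: [503.6, -367.1, -19.3]
ee_rot: [-180.0, 0.0, 175.6]
force: [-0.7, -0.6, 1.4]
gripper_width: 14.5
gripper_force: 35.0
```

Emit:
{"name": "arm_command", "arguments": {"motion": [{"offset":[0,0,-0.015],"spin":0},{"offset":[0,0,-0.035],"spin":0},{"offset":[0,0,-0.035],"spin":0},{"offset":[0,0,0],"spin":0}]}}

```text
time_s: 16.0
ee_pos: [505.5, -368.5, 69.1]
ee_rot: [-179.8, 0.4, 175.6]
force: [-0.2, -0.8, -2.9]
gripper_width: 14.3
gripper_force: 35.0
```

Emit:
{"name": "arm_command", "arguments": {"motion": [{"offset":[-0.0011,0.0557,0],"spin":-0.003},{"offset":[-0.0011,0.0557,0],"spin":-0.003},{"offset":[-0.0011,0.0557,0],"spin":-0.003},{"offset":[-0.0011,0.0557,0],"spin":-0.003},{"offset":[-0.0011,0.0557,0],"spin":0}]}}

```text
time_s: 16.62
ee_pos: [527.9, -87.8, 64.5]
ee_rot: [180.0, -0.1, 176.3]
force: [0.7, -0.2, -2.6]
gripper_width: 14.4
gripper_force: 35.0
```

Emit:
{"name": "arm_command", "arguments": {"motion": [{"offset":[-0.0011,0.0557,0],"spin":0},{"offset":[-0.0011,0.0557,0],"spin":0},{"offset":[-0.0011,0.0557,0],"spin":0},{"offset":[0,0,0],"spin":0},{"offset":[0,0,0],"spin":0}]}}

```text
time_s: 17.25
ee_pos: [542.0, 76.5, 64.7]
ee_rot: [-180.0, -0.1, 176.3]
force: [-0.0, -1.2, -2.5]
gripper_width: 14.4
gripper_force: 35.0
```

Run:
```python
from workcell import env
from h import *
import pickle
s=env.state();p,d=env.grab_frame("wrist");print(s['ee_pos'],s['ee_rot'])
cv2.imwrite("pics/w4.png",p)
pickle.dump((s,p,d,env.camera_model("wrist")),open("w4.pkl","wb"))
for r in plan(s,(543.3,77,20),176.4):print(r)
```

```text
[542.04516751  76.51515733  64.70948053] [-1.79952300e+02 -1.22762945e-01  1.76320858e+02]
[-0.0012, 0.0006, 0.0447, np.float64(-0.0014)]
```

View pics/w4.png

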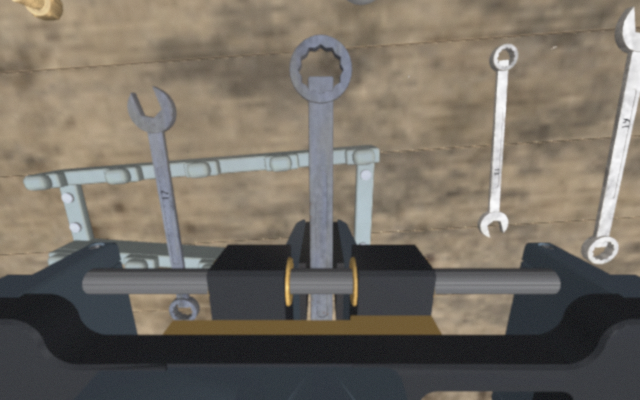

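The wrist view shows 17 lying in slot 2 (about (165,165), both rails) and 22 held straight at (320,150) over slot 4.

Emit:
{"name": "arm_command", "arguments": {"motion": [{"offset":[-0.0012,0.0005,0.015],"spin":0},{"offset":[0,0,0.015],"spin":0},{"offset":[0,0,0.014],"spin":0},{"offset":[0,0,0.008],"spin":0},{"offset":[0,0,0],"spin":0}]}}

```text
time_s: 17.92
ee_pos: [543.7, 77.1, 12.8]
ee_rot: [-180.0, -0.1, 176.3]
force: [-0.0, 0.1, -1.5]
gripper_width: 14.1
gripper_force: 35.0
```

Emit:
{"name": "arm_command", "arguments": {"motion": [{"offset":[0,0,0.004],"spin":0},{"offset":[0,0,0],"spin":0}]}}

```text
time_s: 18.18
ee_pos: [544.3, 77.4, 9.8]
ee_rot: [180.0, 0.0, 176.3]
force: [0.4, 0.3, -2.1]
gripper_width: 14.3
gripper_force: 35.0
```

Emit:
{"name": "arm_command", "arguments": {"motion": [{"offset":[0,0,0.0018],"spin":0},{"offset":[0,0,0],"spin":0}]}}

```text
time_s: 18.42
ee_pos: [544.5, 77.3, 8.1]
ee_rot: [180.0, 0.0, 176.3]
force: [0.8, 0.5, -1.6]
gripper_width: 14.5
gripper_force: 35.0
```

Emit:
{"name": "arm_command", "arguments": {"motion": [{"offset":[0,0,0],"spin":0},{"offset":[0,0,0],"spin":0},{"offset":[0,0,0],"spin":0},{"offset":[0,0,0],"spin":0}], "jaw": 0.04}}

```text
time_s: 18.92
ee_pos: [544.3, 77.3, 7.9]
ee_rot: [180.0, 0.0, 176.3]
force: [0.6, -0.1, -0.4]
gripper_width: 40.2
gripper_force: 0.0
```

Emit:
{"name": "arm_command", "arguments": {"motion": [{"offset":[0,0,-0.012],"spin":0},{"offset":[0,0,-0.02],"spin":0},{"offset":[0,0,-0.02],"spin":0},{"offset":[0,0,0],"spin":0}]}}

```text
time_s: 19.42
ee_pos: [545.8, 77.5, 61.9]
ee_rot: [179.9, 0.3, 176.3]
force: [0.1, -0.4, -0.7]
gripper_width: 40.1
gripper_force: 0.0
```

Emit:
{"name": "arm_command", "arguments": {"motion": [{"offset":[0.0144,0.0401,0],"spin":-0.0305},{"offset":[0.0132,0.0405,0],"spin":-0.0305},{"offset":[0.0119,0.0409,0],"spin":-0.0305},{"offset":[0.0107,0.0412,0],"spin":-0.0305},{"offset":[0,0,0],"spin":0}]}}

```text
time_s: 20.05
ee_pos: [496.1, 243.0, 59.3]
ee_rot: [180.0, -0.0, -176.5]
force: [0.1, -0.1, 0.2]
gripper_width: 39.9
gripper_force: 0.0
```

Emit:
{"name": "arm_command", "arguments": {"motion": [{"offset":[0,0,0.01],"spin":0},{"offset":[0,0,0],"spin":0}]}}

```text
time_s: 20.3
ee_pos: [496.4, 239.5, 48.5]
ee_rot: [-179.9, -0.2, -176.8]
force: [-0.1, 0.0, 0.6]
gripper_width: 40.5
gripper_force: 0.0
```

Run:
```python
from workcell import env
from h import *
import pickle
s=env.state();p,d=env.grab_frame("wrist");print(s['ee_pos'],s['ee_rot'])
cv2.imwrite("pics/w5.png",p)
pickle.dump((s,p,d,env.camera_model("wrist")),open("w5.pkl","wb"))
```

```text
[496.44554425 239.48881985  48.49768121] [-1.79926049e+02 -1.54343214e-01 -1.76813357e+02]
```

View pics/w5.png

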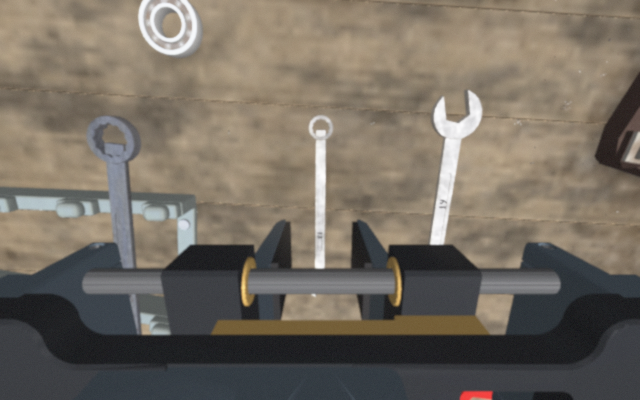

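Spanner 13 is centred at column 320, ring end at (320,115). Spanner 22 sits in slot 4 on the left, and 19's jaw tips are at about (459,91).

Run:
```python
from h import *
import pickle
s,p,d,cam=pickle.load(open("w5.pkl","rb"));T=wristT(cam,s)
w=ray(cam,((320,115),(321,150),(320,230)),5,T);print(w[0].round(1));a=np.radians(3.2);print('13 c',w[0,:2]+85*np.array([np.cos(a),np.sin(a)]))
w=ray(cam,((459,91),(451,145),(438,240)),5,T);v=w[2]-w[1];v/=np.linalg.norm(v);print('19 c',w.round(1).tolist(),w[0]+115*v,np.degrees(np.arctan2(v[1],v[0])))
```

```text
[412.1 234.9   5. ]
13 c [496.99977125 239.61505767]
19 c [[387.9, 344.1, 5.0], [430.0, 345.5, 5.0], [516.0, 349.4, 5.0]] [502.78222663 349.29291841   5.        ] 2.5780098052279277
```

Emit:
{"name": "arm_command", "arguments": {"motion": [{"offset":[0,0,0.025],"spin":0},{"offset":[0,0,0.025],"spin":0},{"offset":[0,0,0.012],"spin":0},{"offset":[0,0,0],"spin":0}]}}

```text
time_s: 20.85
ee_pos: [496.9, 240.4, -12.7]
ee_rot: [-180.0, -0.1, -176.8]
force: [0.3, -0.3, 0.7]
gripper_width: 39.7
gripper_force: 0.0
```

Emit:
{"name": "arm_command", "arguments": {"motion": [{"offset":[0,0,0.0065],"spin":0},{"offset":[0,0,0],"spin":0}]}}

```text
time_s: 21.1
ee_pos: [497.3, 241.0, -18.5]
ee_rot: [180.0, 0.0, -176.7]
force: [-0.4, -0.5, -0.1]
gripper_width: 40.0
gripper_force: 0.0
```

Emit:
{"name": "arm_command", "arguments": {"motion": [{"offset":[0,0,0],"spin":0},{"offset":[0,0,0],"spin":0},{"offset":[0,0,0],"spin":0},{"offset":[0,0,0],"spin":0},{"offset":[0,0,0],"spin":0}], "jaw": 0.0}}

```text
time_s: 21.72
ee_pos: [497.2, 240.9, -18.5]
ee_rot: [-180.0, 0.0, -176.7]
force: [-0.5, -1.3, 2.1]
gripper_width: 7.7
gripper_force: 35.0
```

Emit:
{"name": "arm_command", "arguments": {"motion": [{"offset":[0,0,-0.015],"spin":0},{"offset":[0,0,-0.035],"spin":0},{"offset":[0,0,-0.035],"spin":0},{"offset":[0,0,0],"spin":0}]}}

```text
time_s: 22.22
ee_pos: [499.3, 242.1, 69.7]
ee_rot: [179.8, 0.4, -176.7]
force: [-0.2, 0.6, -1.7]
gripper_width: 7.6
gripper_force: 35.0
```

Emit:
{"name": "arm_command", "arguments": {"motion": [{"offset":[-0.0045,-0.0513,0],"spin":0.0172},{"offset":[-0.0045,-0.0513,0],"spin":0.0172},{"offset":[-0.0045,-0.0513,0],"spin":0.0172},{"offset":[-0.0045,-0.0513,0],"spin":0.0172},{"offset":[-0.0045,-0.0513,0],"spin":0.0172}]}}

```text
time_s: 22.85
ee_pos: [524.6, -16.4, 65.4]
ee_rot: [180.0, -0.1, 178.3]
force: [0.3, 0.6, -1.9]
gripper_width: 7.5
gripper_force: 35.0
```

Emit:
{"name": "arm_command", "arguments": {"motion": [{"offset":[-0.0045,-0.0513,0],"spin":0.0172},{"offset":[-0.0045,-0.0513,0],"spin":0.0172},{"offset":[0,0,0],"spin":0},{"offset":[0,0,0],"spin":0}]}}

```text
time_s: 23.35
ee_pos: [529.7, -117.2, 65.5]
ee_rot: [179.9, -0.1, 176.3]
force: [-0.5, -0.2, -1.4]
gripper_width: 7.8
gripper_force: 35.0
```

Run:
```python
from workcell import env
from h import *
s=env.state();print(s['ee_pos'],s['ee_rot'],s['gripper_width'])
for r in plan(s,(531,-117.6,20),176.4):print(r)
```

```text
[ 529.68601009 -117.23940109   65.46260053] [ 1.79942026e+02 -1.18659193e-01  1.76330939e+02] 7.787300193479956
[-0.0013, -0.0003, 0.0455, np.float64(-0.0012)]
```

Emit:
{"name": "arm_command", "arguments": {"motion": [{"offset":[-0.0005,-0.0003,0.015],"spin":0},{"offset":[0,0,0.015],"spin":0},{"offset":[0,0,0.014],"spin":0},{"offset":[0,0,0.008],"spin":0},{"offset":[0,0,0],"spin":0}]}}

```text
time_s: 23.98
ee_pos: [530.6, -117.8, 13.5]
ee_rot: [180.0, -0.1, 176.4]
force: [-0.4, -0.1, -0.8]
gripper_width: 7.8
gripper_force: 35.0
```

Emit:
{"name": "arm_command", "arguments": {"motion": [{"offset":[0,0,0.0045],"spin":0},{"offset":[0,0,0],"spin":0}]}}

```text
time_s: 24.22
ee_pos: [531.1, -118.1, 9.9]
ee_rot: [180.0, 0.0, 176.4]
force: [0.0, -0.8, -1.0]
gripper_width: 7.6
gripper_force: 35.0
```

Emit:
{"name": "arm_command", "arguments": {"motion": [{"offset":[0,0,0.0015],"spin":0},{"offset":[0,0,0],"spin":0}]}}

```text
time_s: 24.48
ee_pos: [531.4, -118.2, 8.9]
ee_rot: [-180.0, 0.1, 176.4]
force: [-0.4, -0.3, 3.3]
gripper_width: 7.9
gripper_force: 35.0
```

Emit:
{"name": "arm_command", "arguments": {"motion": [{"offset":[0,0,0],"spin":0},{"offset":[0,0,0],"spin":0},{"offset":[0,0,0],"spin":0},{"offset":[0,0,0],"spin":0}], "jaw": 0.04}}

```text
time_s: 24.98
ee_pos: [531.0, -118.0, 8.3]
ee_rot: [180.0, -0.0, 176.4]
force: [0.4, 0.9, 0.1]
gripper_width: 39.8
gripper_force: 0.0
```

Emit:
{"name": "arm_command", "arguments": {"motion": [{"offset":[0,0,-0.012],"spin":0},{"offset":[0,0,-0.02],"spin":0},{"offset":[0,0,-0.028],"spin":0},{"offset":[0,0,0],"spin":0}]}}

```text
time_s: 25.48
ee_pos: [533.0, -118.5, 71.0]
ee_rot: [-179.9, 0.3, 176.4]
force: [0.5, 0.2, -0.7]
gripper_width: 39.9
gripper_force: 0.0
```

Emit:
{"name": "arm_command", "arguments": {"motion": [{"offset":[0.0039,0.0519,0],"spin":-0.012},{"offset":[0.0039,0.0519,0],"spin":-0.012},{"offset":[0.0039,0.0519,0],"spin":-0.012},{"offset":[0.0039,0.0519,0],"spin":-0.012},{"offset":[0.0039,0.0519,0],"spin":-0.012}]}}

```text
time_s: 26.1
ee_pos: [521.1, 143.5, 67.8]
ee_rot: [-180.0, -0.0, 179.8]
force: [0.1, -0.1, -0.1]
gripper_width: 39.7
gripper_force: 0.0
```

Emit:
{"name": "arm_command", "arguments": {"motion": [{"offset":[0.0039,0.0519,0],"spin":-0.012},{"offset":[0.0039,0.0519,0],"spin":-0.012},{"offset":[0.0039,0.0519,0],"spin":-0.012},{"offset":[0.0039,0.0519,0],"spin":-0.012},{"offset":[0,0,0],"spin":0}]}}

```text
time_s: 26.72
ee_pos: [502.2, 352.5, 67.4]
ee_rot: [180.0, -0.0, -177.2]
force: [-0.3, -0.9, 0.5]
gripper_width: 39.8
gripper_force: 0.0
```

Emit:
{"name": "arm_command", "arguments": {"motion": [{"offset":[0,0,0.015],"spin":0},{"offset":[0,0,0.015],"spin":0},{"offset":[0,0,0],"spin":0}]}}

```text
time_s: 27.1
ee_pos: [502.0, 347.2, 36.2]
ee_rot: [-179.9, -0.2, -177.5]
force: [0.3, 0.4, 0.4]
gripper_width: 40.0
gripper_force: 0.0
```

Run:
```python
from workcell import env
from h import *
s=env.state();print(s['ee_pos'],s['ee_rot'],s['gripper_width'])
for r in plan(s,(503.3,349.3,-13),-177.3,100):print(r)
```

```text
[502.04981005 347.225789    36.17630661] [-179.85907104   -0.2281343  -177.53670679] 39.95367091530432
[-0.0013, 0.002, 0.0492, np.float64(-0.0041)]
```

Emit:
{"name": "arm_command", "arguments": {"motion": [{"offset":[-0.0005,0.001,0.025],"spin":0},{"offset":[0,0,0.02],"spin":0},{"offset":[0,0,0.005],"spin":0},{"offset":[0,0,0],"spin":0}]}}

```text
time_s: 27.6
ee_pos: [503.9, 350.1, -11.4]
ee_rot: [180.0, 0.0, -177.5]
force: [-1.1, 0.3, -0.1]
gripper_width: 39.8
gripper_force: 0.0
```

Emit:
{"name": "arm_command", "arguments": {"motion": [{"offset":[0,0,0.0055],"spin":0},{"offset":[0,0,0],"spin":0}]}}

```text
time_s: 27.85
ee_pos: [503.7, 350.3, -16.9]
ee_rot: [180.0, 0.0, -177.4]
force: [-0.6, 0.4, -0.1]
gripper_width: 39.6
gripper_force: 0.0
```

Emit:
{"name": "arm_command", "arguments": {"motion": [{"offset":[0,0,0],"spin":0},{"offset":[0,0,0],"spin":0},{"offset":[0,0,0],"spin":0},{"offset":[0,0,0],"spin":0},{"offset":[0,0,0],"spin":0}], "jaw": 0.0}}

```text
time_s: 28.48
ee_pos: [503.6, 349.9, -17.0]
ee_rot: [-180.0, -0.0, -177.4]
force: [-0.4, -2.9, 3.4]
gripper_width: 11.5
gripper_force: 35.0
```

Emit:
{"name": "arm_command", "arguments": {"motion": [{"offset":[0,0,0],"spin":0},{"offset":[0,0,0],"spin":0},{"offset":[0,0,0.002],"spin":0},{"offset":[0,0,0],"spin":0}], "jaw": 0.03}}

```text
time_s: 28.98
ee_pos: [503.4, 350.4, -19.4]
ee_rot: [180.0, -0.0, -177.4]
force: [0.4, -0.3, 0.4]
gripper_width: 29.9
gripper_force: 0.0
```

Emit:
{"name": "arm_command", "arguments": {"motion": [{"offset":[0,0,0],"spin":0},{"offset":[0,0,0],"spin":0},{"offset":[0,0,0],"spin":0},{"offset":[0,0,0],"spin":0}], "jaw": 0.0}}

```text
time_s: 29.48
ee_pos: [503.6, 350.3, -19.1]
ee_rot: [180.0, 0.0, -177.5]
force: [0.1, 0.7, -1.0]
gripper_width: 12.2
gripper_force: 35.0
```

Emit:
{"name": "arm_command", "arguments": {"motion": [{"offset":[0,0,-0.015],"spin":0},{"offset":[0,0,-0.035],"spin":0},{"offset":[0,0,-0.035],"spin":0},{"offset":[0,0,0],"spin":0}]}}

```text
time_s: 29.98
ee_pos: [505.6, 351.7, 69.5]
ee_rot: [179.8, 0.4, -177.4]
force: [0.4, 0.4, -2.6]
gripper_width: 12.4
gripper_force: 35.0
```

Run:
```python
from workcell import env
from h import *
s=env.state();print(s['ee_pos'],s['ee_rot'],s['gripper_width'])
s=dict(ee_pos=(503.6,349.9,66),ee_rot=s['ee_rot'])
for r in plan(s,(539.2,12.1,66),176.4,58):print(r)
```

```text
[505.63384893 351.71035014  69.49820143] [ 179.77386887    0.36812879 -177.43923447] 12.44442283063604
[-0.0034, -0.0565, -0.0, np.float64(0.0179)]
[-0.0044, -0.0564, -0.0, np.float64(0.0179)]
[-0.0054, -0.0564, -0.0, np.float64(0.0179)]
[-0.0064, -0.0562, -0.0, np.float64(0.0179)]
[-0.0075, -0.0561, -0.0, np.float64(0.0179)]
[-0.0085, -0.056, -0.0, np.float64(0.0179)]
```

Emit:
{"name": "arm_command", "arguments": {"motion": [{"offset":[-0.0034,-0.0565,0],"spin":0.018},{"offset":[-0.0044,-0.0564,0],"spin":0.018},{"offset":[-0.0054,-0.0564,0],"spin":0.018},{"offset":[-0.0064,-0.0562,0],"spin":0.018},{"offset":[-0.0075,-0.0561,0],"spin":0.018}]}}

```text
time_s: 30.6
ee_pos: [532.2, 67.0, 64.8]
ee_rot: [-180.0, -0.1, 177.4]
force: [-0.2, 0.4, -2.4]
gripper_width: 12.4
gripper_force: 35.0
```

Emit:
{"name": "arm_command", "arguments": {"motion": [{"offset":[-0.0085,-0.056,0],"spin":0.018},{"offset":[0,0,0],"spin":0},{"offset":[0,0,0],"spin":0}]}}

```text
time_s: 30.98
ee_pos: [538.3, 12.8, 65.0]
ee_rot: [180.0, -0.1, 176.3]
force: [-0.2, 0.4, -3.4]
gripper_width: 12.3
gripper_force: 35.0
```

Run:
```python
from workcell import env
from h import *
s=env.state();print(s['ee_pos'],s['ee_rot'],s['gripper_width'])
for r in plan(s,(539.2,12.1,8),176.4,100):print(r)
```

```text
[538.263065    12.76853287  65.00144856] [ 1.79971102e+02 -1.13808985e-01  1.76322048e+02] 12.301292571730867
[-0.001, -0.0006, 0.057, np.float64(-0.0014)]
```

Emit:
{"name": "arm_command", "arguments": {"motion": [{"offset":[0,0,0.015],"spin":0},{"offset":[0,0,0.015],"spin":0},{"offset":[0,0,0.014],"spin":0},{"offset":[0,0,0.008],"spin":0},{"offset":[0,0,0],"spin":0}]}}

```text
time_s: 31.6
ee_pos: [538.6, 12.7, 13.0]
ee_rot: [-180.0, -0.1, 176.4]
force: [-0.2, -0.4, -2.6]
gripper_width: 12.4
gripper_force: 35.0
```

Emit:
{"name": "arm_command", "arguments": {"motion": [{"offset":[0,0,0.004],"spin":0},{"offset":[0,0,0],"spin":0}]}}

```text
time_s: 31.85
ee_pos: [539.2, 12.5, 9.9]
ee_rot: [180.0, 0.0, 176.4]
force: [-0.2, -0.3, -2.6]
gripper_width: 12.3
gripper_force: 35.0
```

Emit:
{"name": "arm_command", "arguments": {"motion": [{"offset":[0,0,0.0015],"spin":0},{"offset":[0,0,0],"spin":0}]}}

```text
time_s: 32.1
ee_pos: [539.2, 12.5, 8.5]
ee_rot: [180.0, 0.0, 176.4]
force: [-0.0, -0.6, -2.5]
gripper_width: 12.0
gripper_force: 35.0
```

Emit:
{"name": "arm_command", "arguments": {"motion": [{"offset":[0,0,0.0008],"spin":0},{"offset":[0,0,0],"spin":0}]}}

```text
time_s: 32.35
ee_pos: [539.2, 12.5, 8.1]
ee_rot: [180.0, 0.0, 176.4]
force: [-0.9, -0.3, 3.8]
gripper_width: 12.1
gripper_force: 35.0
```

Emit:
{"name": "arm_command", "arguments": {"motion": [{"offset":[0,0,0],"spin":0},{"offset":[0,0,0],"spin":0},{"offset":[0,0,0],"spin":0},{"offset":[0,0,0],"spin":0}], "jaw": 0.04}}

```text
time_s: 32.85
ee_pos: [539.1, 12.6, 7.5]
ee_rot: [180.0, 0.0, 176.4]
force: [-0.6, 0.4, 0.0]
gripper_width: 39.7
gripper_force: 0.0
```

Emit:
{"name": "arm_command", "arguments": {"motion": [{"offset":[0,0,-0.015],"spin":0},{"offset":[0,0,-0.03],"spin":0},{"offset":[0,0,-0.05],"spin":0},{"offset":[-0.025,0,-0.05],"spin":0},{"offset":[-0.04,0,-0.03],"spin":0}]}}

```text
time_s: 33.48
ee_pos: [605.0, 8.5, 187.4]
ee_rot: [180.0, 0.3, 176.4]
force: [1.7, -0.5, -0.5]
gripper_width: 40.0
gripper_force: 0.0
```

Emit:
{"name": "arm_command", "arguments": {"motion": [{"offset":[-0.04,0,0],"spin":0},{"offset":[-0.02,0,0],"spin":0},{"offset":[0,0,0],"spin":0},{"offset":[0,0,0],"spin":0}]}}

```text
time_s: 33.98
ee_pos: [662.9, 4.7, 182.9]
ee_rot: [180.0, -0.0, 176.4]
force: [-0.7, 0.3, 0.2]
gripper_width: 40.0
gripper_force: 0.0
```

Run:
```python
from workcell import env
from h import *
import pickle
s=env.state();p,d=env.grab_frame("wrist");print(s['ee_pos'],s['ee_rot'])
cv2.imwrite("pics/w6.png",p)
pickle.dump((s,p,d,env.camera_model("wrist")),open("w6.pkl","wb"))
```

```text
[662.85072334   4.69770415 182.87174543] [ 1.79994861e+02 -4.53510653e-02  1.76369154e+02]
```

View pics/w6.png

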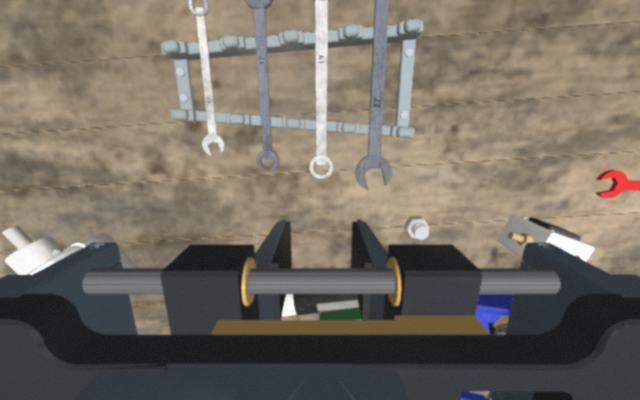

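All four lie across both rails in order 13, 17, 19, 22 from the narrow to the wide end. Far ends are at (213,155), (266,170), (320,178) and (374,188). Next I check the centring.

Run:
```python
from h import *
import pickle
s,p,d,cam=pickle.load(open("w6.pkl","rb"));T=wristT(cam,s)
a=np.radians(-3.61);o=np.array([537.1,-20.3]);A=np.array([[np.cos(a),np.sin(a)],[-np.sin(a),np.cos(a)]])
for n,uv,L,h in(('13',(213,155),170,7),('17',(266,170),210,8),('19',(320,178),230,9),('22',(374,188),250,9)):
    w=ray(cam,[uv],27+h,T)[0,:2];q=A@(w-o);print(n,q.round(1),'mid x',(q[0]-L/2).round(1))
# rack check by tooth tops
v,u=np.mgrid[0:400,0:640]
P=np.stack([(u-cam['cx'])/cam['fx']*d,(v-cam['cy'])/cam['fy']*d,d],-1)@T[:3,:3].T+T[:3,3]
m=((d>0)&(P[...,2]<52)&(P[...,2]>39)&(v<140)&(u>150)&(u<440)).astype(np.uint8)
c,l,st,_=cv2.connectedComponentsWithStats(m)
for i in range(1,c):
    if st[i,4]>20:q=P[l==i][:,:2];print((A@((q.max(0)+q.min(0))/2-o)).round(1),end=' ')
m=(d>0)&(P[...,2]>15)&(v<180)
for x0,x1,y0,y1 in((205,222,130,155),(255,278,150,170),(308,332,155,178),(355,392,155,188)):
    print(np.percentile(P[y0:y1,x0:x1,2],[50,80,95]).round(1))
```

```text
13 [ 83.7 -98.4] mid x -1.3
17 [102.  -34.4] mid x -3.0
19 [111.9  32.4] mid x -3.1
22 [124.7 100.2] mid x -0.3
[-54.2 129.5] [-49.1  65.1] [-44.1   0.1] [-39.1 -64.5] [ -34.3 -129.1] [  35.5 -128.9] [ 40.5 -64.2] [45.6  0.2] [50.6 65.1] [ 55.3 129.6] [32.4 34.2 34.8]
[32.6 36.2 37.2]
[33.1 36.5 37.3]
[34.1 35.5 36.3]
```

```bash
python3 -c "
from workcell import env
print(env.job_done())"
```

```text
the job is handed in; nothing more can be done
None
```

I handed the job in at about 34 s: all four spanners lie flat across both rails in size order (13, 17, 19, 22 from narrow to wide), each measured centred to about 3 mm.

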